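# Put the spice drawer in order and shut it

## Robot

A 7-joint arm with a two-finger parallel gripper is mounted at the origin on the work surface; the furniture and walls round the work are solid. World frame = base frame: x ahead of the robot, y to its left, z up, the work surface at z = 0. Lengths are in m, angles in rad, forces in N, time in s.
With the tool pointing down it reaches from about 0.425 to 0.925 m from the base axis. Payload 6.8 kg.
Tool frame: the origin (TCP) lies at the very end of the fingers, on their centre line; the grasp point (between the pads) lies 19 mm behind it; z points along the fingers, y is the line along which they close (so a half turn about z gives the same grasp; the last joint's range is limited). The gripper opens to 88 mm and grips with 3 to 60 N. Pads are 20 mm wide; open, the fingers measure 115 mm over their backs; the gripper's body (75 mm by 178 mm) begins 61 mm behind the grasp point.
Start: joints at [1.049, 0.477, 0.022, 1.555, -0.011, 1.109, -0.083], TCP at [0.271, -0.618, 0.223] pointing down, gripper open.
Joint ranges: [-2.96, 2.96], [-0.34, 2.1], [-1.41, 1.46], [0.24, 2.44], [-1.37, 4.51], [0.17, 1.92], [-2.96, 2.96]. Speed limits (rad/s): [2.39, 2.39, 3.14, 3.14, 3.14, 3.14, 3.14].

## Interface

Orientations are given as a 3x3 rotation matrix whose columns are the frame's x, y, z axes.
In Python, from workcell import monitor, vision, hand_in gives the robot as it stands.
- The arm moves only by the tool arm_command, never from a script. Its argument "plan" is a list that holds one entry, the list of rows, each a list of 7 numbers: the shift along the world's x, y, z in mm, then the turn, a rotation vector about the world's x, y, z in rad, then the opening in per cent of the stroke, from 0 (shut) to 100 (fully open). A call has 1 to 20 rows; each row shifts and turns the commanded pose from where the row before left it; what a row does not reach is not made up. A row lasts 1/10 s, in which the tool goes at most 50 mm and 8.59 degrees, less where a joint would pass 70% of its speed; a pose out of reach is approached as far as the arm can. A call is refused whole if a number of a shift passes 50 or a number of a turn 0.15, either way. A call with a gripper value outside its range is refused whole. The fingers move at their own pace and stop on an object; "grip_force" is the grip in N (left out, the last holds). Time passes only in rows, so rows that do not move let the fingers close. It gives the time, the measured TCP pose, the force, the opening and the grip force at its end, in the units of the state.
- monitor.state(): the state, without advancing time (a new reading comes with each control period).
- vision.grab_frame(name): name is "scene" or "top"; returns a dict with "color" (480x640x3 uint8, blue, green, red), "range_z" (480x640 float32, m along the optical axis (not along the pixel's ray), 0 where there is no reading), "K" (3x3 intrinsics, pixels), "R" (3x3) and "t" (3): a world point X has camera coordinates R X + t. Camera axes: x right, y down, z forward; pixel columns grow to the right and rows downward; lengths in m; the calibration is good to about 2 mm. A picture is of the moment at which its call begins.
- hand_in(): hands the job in; it is judged then, once.
The state is a dict: "t": time; "joint_positions": joint angles; "joint_velocities": joint speeds; "tau": joint torques, N m; "tcp_pos": TCP position; "tcp_rot": TCP orientation; "contact_force": force on the tool from outside, world axes, zero at the start; "moment": the same for the moment, N m; "grip_width": finger opening in m; "grip_force": force on a finger pad.
Only numpy, scipy, OpenCV 4.12 (cv2) and the standard library are available. Lean on these libraries where they do the work, as an engineer would, in place of code of your own. Each camera call takes 0.05 s, during which the arm holds its last target. There are 200 camera calls.

## Task

The worktop spice drawer will not shut because spice jars were put back in it standing up, and two garlic bulbs and a food tin were left in it. Clear the garlic and the tin on to the small chopping board (the tin upright), put the spice jars from the worktop in the free lanes of the drawer, and tip every jar over backwards so that each lies flat along a lane of its own with its cap to the back. Then push the drawer fully shut, and leave the honey jar and the mug where they are.

Things in the scene. Friction and masses are not known exactly. Their poses are not given: they have to be found in the camera images.
- drawer_floor (a point): Centre of the open drawer's inner floor (225 x 296 mm, 17 mm above the worktop); moves with it. x points along the lanes from front to back (into the unit), y left, z up. Three ridges (6 mm thick, 8 mm high) at y = -74, 0, 74 mm make four lanes, centre lines at y = -111, -37, 37, 111 mm, 68 mm or more wide. Front panel (inner face at x = -112 mm) 49 mm high, other walls 40 mm.
- drawer (a joint): How far the drawer is pushed in, in m: 0 fully out, 0.255 fully shut. It slides along its own x, stays where it is left and takes about 3 N to push.
- drawer_handle (a point): Middle of the steel bar handle of the drawer (bar 110 mm long along y, 35 mm in front of the front panel, 43 mm above the worktop); axes as drawer_floor, moves with the drawer.
- unit_front (a point): Middle of the lower front edge of the fixed wooden unit that holds the drawer: 245 mm deep (x, pointing back), 342 mm wide, 88 mm high. Its opening reaches 59 mm above the drawer floor: lying jars pass, standing jars and the tin do not. Two square tins (112 mm tall) stand on the back half of its top and stay there.
- spice_a_mid (a point): Centre of a spice jar (glass body 42 mm in diameter, cap 45 mm in diameter, 106 mm tall, about 0.11 kg; centre 53 mm above its base). Its z points from base to cap. It starts upright in the front of a lane of the drawer, with a garlic bulb behind it. All spice jars count alike.
- spice_b_mid (a point): Centre of a spice jar (glass body 42 mm in diameter, cap 45 mm in diameter, 106 mm tall, about 0.11 kg; centre 53 mm above its base). Its z points from base to cap. It starts upright in the front of another lane, or is absent. All spice jars count alike.
- spice_c_mid (a point): Centre of a spice jar (glass body 42 mm in diameter, cap 45 mm in diameter, 106 mm tall, about 0.11 kg; centre 53 mm above its base). Its z points from base to cap. It starts upright on the worktop at the right, or is absent. All spice jars count alike.
- spice_d_mid (a point): Centre of a spice jar (glass body 42 mm in diameter, cap 45 mm in diameter, 106 mm tall, about 0.11 kg; centre 53 mm above its base). Its z points from base to cap. It starts upright on the worktop at the right, or is absent. All spice jars count alike.
- spice_a_cap (a point): Middle of the top of the cap of spice jar a (53 mm along z from its centre).
- spice_b_cap (a point): Middle of the top of the cap of spice jar b (53 mm along z from its centre).
- spice_c_cap (a point): Middle of the top of the cap of spice jar c (53 mm along z from its centre).
- spice_d_cap (a point): Middle of the top of the cap of spice jar d (53 mm along z from its centre).
- garlic_1_mid (a point): Centre of a garlic bulb, 48 x 50 x 51 mm, about 25 g (centre 25 mm above its underside), lying in a lane of the drawer behind an upright jar, where that jar would fall.
- garlic_2_mid (a point): Centre of a second garlic bulb of the same size, lying in another lane of the drawer, behind an upright jar if one stands there.
- food_tin_mid (a point): Centre of a food tin, 57 mm in diameter, 72 mm tall, standing in a lane of the drawer; z points up along its axis.
- board_top (a point): Centre of the top face of the small chopping board (160 mm along its x, 240 mm along its y, 13 mm thick), fixed, at the left of the worktop.
- honey_jar_mid (a point): Centre of the honey jar (64 mm wide, 109 mm tall) that stands near the spice jars on the worktop; not to be moved.
- mug_mid (a point): Centre of a mug (86 mm in diameter, 99 mm tall) on the worktop at the right; not to be moved.
- food_tin: The tin; origin in the middle of its underside.
- spice_a: Spice jar a; origin in the middle of its base.
- spice_b: Spice jar b; origin in the middle of its base.
- spice_c: Spice jar c; origin in the middle of its base.
- spice_d: Spice jar d; origin in the middle of its base.

How it is judged:
On the way:
1. with the drawer still open, the garlic and the tin are on the chopping board and every spice jar lies flat along its lane, cap to the back (x of spice_a_mid in the frame of drawer_floor between -0.1125 and 0.1125 m and y of spice_a_mid in the frame of drawer_floor between -0.148 and 0.148 m and z of spice_a_mid in the frame of drawer_floor between 0.01 and 0.028 m and angle between spice_a_mid's own z axis and vertical between 1.4 and 1.74 rad and angle between the z axis of each of spice_a_mid, spice_b_mid, spice_c_mid, spice_d_mid and the x axis of drawer_floor, either way round below 0.26 rad and x of each of spice_a_cap, spice_b_cap, spice_c_cap, spice_d_cap in the frame of drawer_floor above 0 m and x of spice_b_mid in the frame of drawer_floor between -0.1125 and 0.1125 m and y of spice_b_mid in the frame of drawer_floor between -0.148 and 0.148 m and z of spice_b_mid in the frame of drawer_floor between 0.01 and 0.028 m and angle between spice_b_mid's own z axis and vertical between 1.4 and 1.74 rad and x of spice_c_mid in the frame of drawer_floor between -0.1125 and 0.1125 m and y of spice_c_mid in the frame of drawer_floor between -0.148 and 0.148 m and z of spice_c_mid in the frame of drawer_floor between 0.01 and 0.028 m and angle between spice_c_mid's own z axis and vertical between 1.4 and 1.74 rad and x of spice_d_mid in the frame of drawer_floor between -0.1125 and 0.1125 m and y of spice_d_mid in the frame of drawer_floor between -0.148 and 0.148 m and z of spice_d_mid in the frame of drawer_floor between 0.01 and 0.028 m and angle between spice_d_mid's own z axis and vertical between 1.4 and 1.74 rad and x of garlic_1_mid in the frame of board_top between -0.08 and 0.08 m and y of garlic_1_mid in the frame of board_top between -0.12 and 0.12 m and z of garlic_1_mid in the frame of board_top between 0.012 and 0.05 m and x of garlic_2_mid in the frame of board_top between -0.08 and 0.08 m and y of garlic_2_mid in the frame of board_top between -0.12 and 0.12 m and z of garlic_2_mid in the frame of board_top between 0.012 and 0.05 m and x of food_tin_mid in the frame of board_top between -0.08 and 0.08 m and y of food_tin_mid in the frame of board_top between -0.12 and 0.12 m and z of food_tin_mid in the frame of board_top between 0.012 and 0.05 m and angle between food_tin_mid's own z axis and vertical below 0.2 rad and value of joint drawer below 0.12 m), for 0.2 s.
At the end, for the whole second after the job is handed in: Drawer shut to within 6 mm; every spice jar at rest on its floor, within 10 degrees of level and 15 degrees of the lanes' direction, cap in the back half; garlic bulbs and upright tin (within 11 degrees, at rest) on the chopping board with their centres over it (x of spice_a_mid in the frame of drawer_floor between -0.1125 and 0.1125 m and y of spice_a_mid in the frame of drawer_floor between -0.148 and 0.148 m and z of spice_a_mid in the frame of drawer_floor between 0.01 and 0.028 m and angle between spice_a_mid's own z axis and vertical between 1.4 and 1.74 rad and angle between the z axis of each of spice_a_mid, spice_b_mid, spice_c_mid, spice_d_mid and the x axis of drawer_floor, either way round below 0.26 rad and x of each of spice_a_cap, spice_b_cap, spice_c_cap, spice_d_cap in the frame of drawer_floor above 0 m and x of spice_b_mid in the frame of drawer_floor between -0.1125 and 0.1125 m and y of spice_b_mid in the frame of drawer_floor between -0.148 and 0.148 m and z of spice_b_mid in the frame of drawer_floor between 0.01 and 0.028 m and angle between spice_b_mid's own z axis and vertical between 1.4 and 1.74 rad and x of spice_c_mid in the frame of drawer_floor between -0.1125 and 0.1125 m and y of spice_c_mid in the frame of drawer_floor between -0.148 and 0.148 m and z of spice_c_mid in the frame of drawer_floor between 0.01 and 0.028 m and angle between spice_c_mid's own z axis and vertical between 1.4 and 1.74 rad and x of spice_d_mid in the frame of drawer_floor between -0.1125 and 0.1125 m and y of spice_d_mid in the frame of drawer_floor between -0.148 and 0.148 m and z of spice_d_mid in the frame of drawer_floor between 0.01 and 0.028 m and angle between spice_d_mid's own z axis and vertical between 1.4 and 1.74 rad and x of garlic_1_mid in the frame of board_top between -0.08 and 0.08 m and y of garlic_1_mid in the frame of board_top between -0.12 and 0.12 m and z of garlic_1_mid in the frame of board_top between 0.012 and 0.05 m and x of garlic_2_mid in the frame of board_top between -0.08 and 0.08 m and y of garlic_2_mid in the frame of board_top between -0.12 and 0.12 m and z of garlic_2_mid in the frame of board_top between 0.012 and 0.05 m and x of food_tin_mid in the frame of board_top between -0.08 and 0.08 m and y of food_tin_mid in the frame of board_top between -0.12 and 0.12 m and z of food_tin_mid in the frame of board_top between 0.012 and 0.05 m and angle between food_tin_mid's own z axis and vertical below 0.2 rad and linear speed of each of food_tin, spice_a, spice_b, spice_c, spice_d below 0.02 m/s and value of joint drawer above 0.249 m); the robot touches nothing.
It fails at once if the honey jar or the mug is moved more than 30 mm (distance of any of honey_jar_mid, mug_mid from where it was at the start of the episode above 0.03 m).
Of spice_b, spice_c, spice_d only 2 to 3 are there at a start; the rules pass over those that are not, and their reading is None.
At some moment in a run one of food_tin may be knocked a few centimetres aside while the robot is not near it.
It also fails if it takes over 208 s, if anything falls off the work surface, if the arm or the gripper's body presses on something with over 40 N, if the wrist force passes 120 N, or if a joint passes its speed limit or range.

## Working session

There is one attempt and no reset: what is moved stays moved. The work goes in short steps, Python scripts to look and compute and a tool call to move; the robot and the scene stay as the last step left them, time stands still between calls to the robot, and variables do not carry over. Pictures are saved under pics/ and viewed, at most 14 in all, crops included, and the job is handed in when it is done.

Besides the shell and the picture viewer there is one more tool, called after "Request:" as name(argument=value, ...) on one line, values as JSON. arm_command: Moves the arm, as the interface text tells. Its arguments: {"type":"object","properties":{"plan":{"type":"array","items":{"type":"array","items":{"type":"array","items":{"type":"number"}}}},"grip_force":{"type":"number"}},"required":["plan"]}

```bash
mkdir -p pics; cat > h.py <<'E'
import numpy as np, cv2
from workcell import monitor, vision, hand_in
def grab(n):
    f=vision.grab_frame(n); K,R,t=f["K"],f["R"],f["t"]; Z=f["range_z"]
    v,u=np.mgrid[0:480,0:640]
    P=np.stack([(u-K[0,2])/K[0,0]*Z,(v-K[1,2])/K[1,1]*Z,Z],-1)
    W=(P-t)@R; W[Z==0]=np.nan
    return f,W
E
python3 - <<'E'
from h import *
for n in("scene","top"):
    f,W=grab(n); cv2.imwrite(f"pics/{n}0.png",f["color"]); np.savez(f"{n}0.npz",c=f["color"],W=W,K=f["K"],R=f["R"],t=f["t"])
s=monitor.state();print({k:np.round(v,3) for k,v in s.items()})
E
```

```text
{'t': np.float64(0.1), 'joint_positions': array([ 1.049,  0.478,  0.022,  1.556, -0.011,  1.109, -0.083]), 'joint_velocities': array([-0.001, -0.004,  0.002, -0.002, -0.   ,  0.   ,  0.   ]), 'tau': array([ 4.0000e-03, -5.8409e+01,  1.5400e+00, -2.7331e+01, -5.4000e-02,
        1.3000e-02,  0.0000e+00]), 'tcp_pos': array([ 0.271, -0.618,  0.222]), 'tcp_rot': array([[ 0.916,  0.402, -0.001],
       [ 0.402, -0.916,  0.001],
       [-0.   , -0.002, -1.   ]]), 'contact_force': array([-0.504,  0.286,  0.825]), 'moment': array([-0.043,  0.018,  0.004]), 'grip_force': np.float64(0.0), 'grip_width': np.float64(0.088)}
```

View pics/scene0.png

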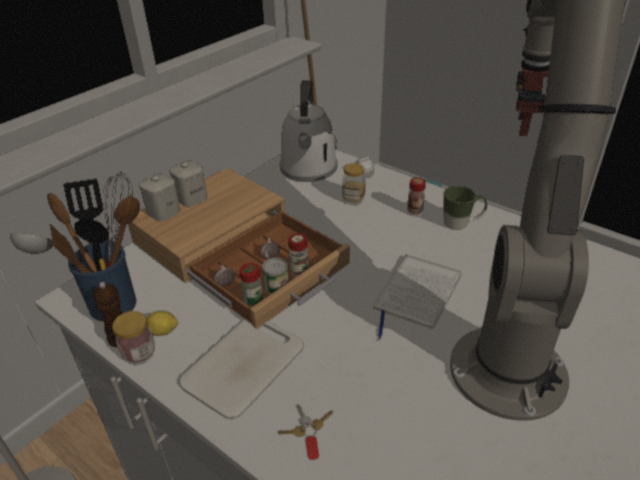

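View pics/top0.png

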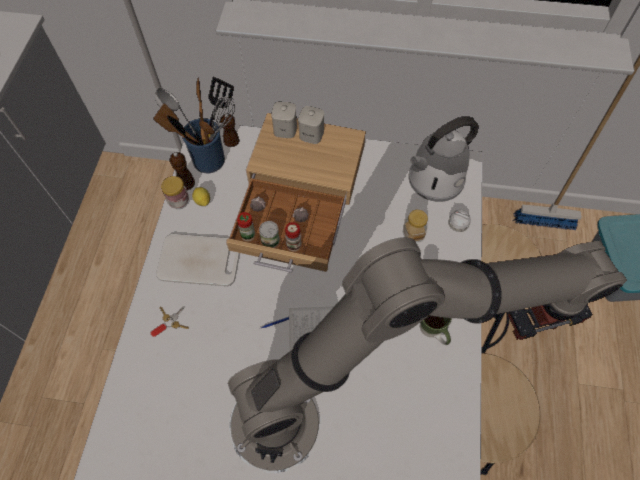

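Scene view: two red-capped jars in the drawer (251,285),(298,252), the tin between them (276,273), and garlic at (225,272),(270,248). A third jar is on the worktop (416,195), the honey jar is at (354,183) and the mug at (459,207). The chopping board is at (243,362).

```bash
python3 - <<'E'
from h import *
T=np.load("top0.npz");S=np.load("scene0.npz")
for n,D,b in(("top",T,[(225,120,370,280)]),("sc",S,[(180,130,490,310)])):
    x0,y0,x1,y1=b[0]; im=D["c"][y0:y1,x0:x1]; s=min(800/(x1-x0),600/(y1-y0))
    im=cv2.convertScaleAbs(cv2.resize(im,None,fx=s,fy=s,interpolation=cv2.INTER_CUBIC),alpha=1.6); cv2.imwrite(f"pics/{n}0z.png",im[:600,:800])
def p(D,pts):
    for u,v in pts: print((u,v),np.round(np.nanmedian(D["W"][v-1:v+2,u-1:u+2].reshape(-1,3),0),3))
print("top");p(T,[(246,217),(269,230),(293,229),(258,204),(300,213),(200,259),(416,217),(435,322),(310,165),(258,188),(338,210),(235,245),(324,262),(275,265)])
print("sc");p(S,[(250,270),(297,241),(275,263),(225,272),(270,247),(416,183),(416,200),(354,170),(459,193),(243,362)])
# red pixels in both
for n,D in(("t",T),("s",S)):
    h=cv2.cvtColor(D["c"],cv2.COLOR_BGR2HSV); m=(((h[...,0]<8)|(h[...,0]>172))&(h[...,1]>150)&(h[...,2]>60)).astype(np.uint8)
    k,l,st,c=cv2.connectedComponentsWithStats(m)
    for i in range(1,k):
        if st[i,4]>15: print(n,st[i],c[i].round(),np.nanmedian(D["W"][l==i],0).round(3))
# floor plan: drawer walls heights; ridge map
W=T["W"].reshape(-1,3); 
for nm,(lo,hi) in dict(wall=(.05,.07),unit=(.08,.095),board=(.009,.018)).items():
    m=(W[:,2]>lo)&(W[:,2]<hi)&(W[:,0]>.3)&(W[:,1]>-.15)&(W[:,1]<.6)
    mm=((T["W"][...,2]>lo)&(T["W"][...,2]<hi)).astype(np.uint8)
    k,l,st,c=cv2.connectedComponentsWithStats(mm)
    for i in np.argsort(-st[1:,4])[:3]+1:
        q=T["W"][l==i][:,:2].astype(np.float32); r=cv2.minAreaRect(q); print(nm,st[i],np.round(r[0],3),np.round(r[1],3),r[2])
E
```

```text
top
(246, 217) [0.547 0.175 0.125]
(269, 230) [0.535 0.108 0.086]
(293, 229) [0.528 0.031 0.122]
(258, 204) [0.641 0.165 0.053]
(300, 213) [0.622 0.028 0.06 ]
(200, 259) [0.444 0.312 0.014]
(416, 217) [ 0.628 -0.324  0.109]
(435, 322) [ 0.33  -0.405  0.041]
(310, 165) [0.786 0.02  0.091]
(258, 188) [0.723 0.185 0.016]
(338, 210) [ 0.672 -0.085  0.018]
(235, 245) [0.485 0.205 0.056]
(324, 262) [ 0.461 -0.07   0.066]
(275, 265) [0.439 0.078 0.045]
sc
(250, 270) [0.54  0.185 0.123]
(297, 241) [0.523 0.043 0.124]
(275, 263) [0.542 0.103 0.086]
(225, 272) [0.643 0.174 0.056]
(270, 247) [0.623 0.037 0.053]
(416, 183) [ 0.444 -0.363  0.108]
(416, 200) [ 0.436 -0.358  0.057]
(354, 170) [ 0.62  -0.318  0.108]
(459, 193) [ 0.344 -0.428  0.078]
(243, 362) [0.445 0.32  0.012]
t [237 212  15  16 152] [244. 220.] [0.535 0.18  0.122]
t [285 222  16  16 135] [292. 230.] [0.52  0.032 0.121]
t [152 325  14  11  78] [158. 330.] [0.208 0.379 0.003]
s [411 180  14  11 102] [418. 186.] [ 0.436 -0.362  0.101]
s [288 233  20  18 184] [298. 243.] [0.518 0.045 0.119]
s [240 263  21  19 262] [250. 273.] [0.535 0.19  0.121]
s [307 437  11  22 201] [312. 447.] [0.21  0.382 0.002]
wall [ 226  172  118   95 1168] [0.604 0.071] [0.326 0.274] 84.20219421386719
wall [  2   0 126  13 442] [1.439 1.098] [0.025 0.512] 0.1111593171954155
wall [135   9  85  14 361] [1.438 0.642] [0.34  0.029] 89.87979888916016
unit [ 246  113  120   79 5214] [0.845 0.042] [0.344 0.253] 84.7743148803711
unit [132   3  89  13 288] [1.44 0.64] [0.352 0.028] 89.63357543945312
unit [259 221  19  18 254] [0.536 0.111] [0.059 0.055] 10.474410057067871
board [ 156  234   90   52 2560] [0.446 0.308] [0.164 0.26 ] 3.510755777359009
board [ 231  399   88   71 1702] [-0.03  -0.007] [0.172 0.231] 11.223365783691406
board [293 196  46  63 976] [ 0.607 -0.007] [0.143 0.208] 84.52326202392578
```

View pics/sc0z.png

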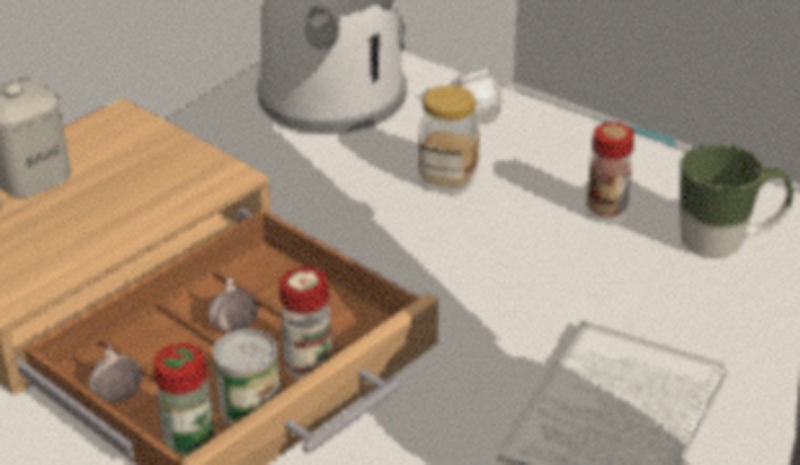

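View pics/top0z.png

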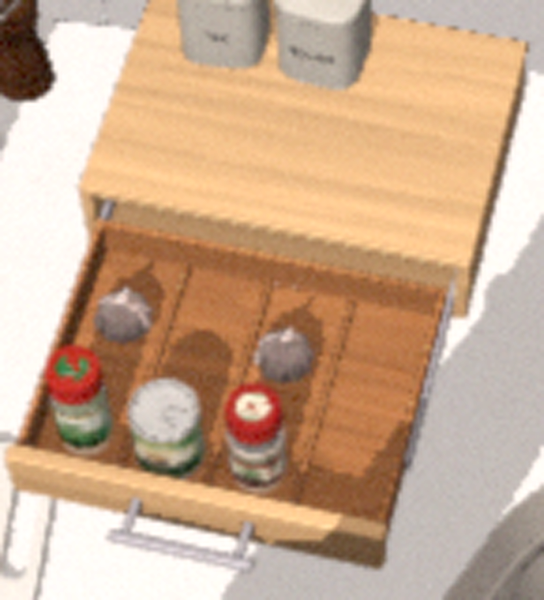

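```bash
python3 - <<'E'
from h import *
from scipy.optimize import least_squares
T=np.load("top0.npz")["W"].reshape(-1,3);S=np.load("scene0.npz")["W"].reshape(-1,3)
A=np.vstack([T,S])
def near(c,r,lo,hi): return A[(np.hypot(A[:,0]-c[0],A[:,1]-c[1])<r)&(A[:,2]>lo)&(A[:,2]<hi)]
for n,c in dict(g1=(.642,.169),g2=(.622,.032)).items():
    P=near(c,.035,.03,.065); f=least_squares(lambda q:np.linalg.norm(P-q,axis=1)-.025,[*c,.042],loss="soft_l1",f_scale=.002); print(n,f.x.round(3),len(P))
for n,c,r,lo,hi in(("j1",(.54,.183),.0225,.085,.119),("j2",(.523,.036),.0225,.085,.119),("tin",(.538,.107),.0285,.03,.084),("jc",(.436,-.365),.0225,.07,.102),("honey",(.625,-.32),.032,.03,.1),("mug",(.34,-.42),.043,.03,.09)):
    P=near(c,r*1.5,lo,hi); f=least_squares(lambda q:np.hypot(*(P[:,:2]-q).T)-r,c,loss="soft_l1",f_scale=.002); print(n,f.x.round(3),len(P))
ex=np.array([.9958,-.092]);ey=np.array([.092,.9958])
q=np.c_[T[:,:2]@ex,T[:,:2]@ey,T[:,2]]
m=(q[:,1]>-.01)&(q[:,1]<.05)&(q[:,0]<.75)&(q[:,0]>.4)
for lo in np.arange(.42,.73,.006):
    s=q[m&(q[:,0]>=lo)&(q[:,0]<lo+.006)]
    if len(s): print(round(lo,3),np.median(s[:,2]).round(3),end=" ")
print()
m=(q[:,0]>.67)&(q[:,0]<.69)
for lo in np.arange(-.06,.3,.006):
    s=q[m&(q[:,1]>=lo)&(q[:,1]<lo+.006)]
    if len(s): print(round(lo,3),np.median(s[:,2]).round(3),end=" ")
E
```

```text
g1 [0.652 0.17  0.033] 457
g2 [0.632 0.028 0.033] 426
j1 [0.546 0.182] 333
j2 [0.531 0.035] 327
tin [0.538 0.11 ] 634
jc [ 0.448 -0.379] 172
honey [ 0.627 -0.329] 814
mug [ 0.332 -0.396] 1060
0.42 0.0 0.426 0.001 0.432 -0.0 0.438 0.0 0.444 0.001 0.45 -0.001 0.456 0.024 0.462 0.041 0.468 0.067 0.474 0.065 0.498 0.02 0.504 0.019 0.51 0.018 0.516 0.018 0.522 0.018 0.528 0.019 0.534 0.018 0.54 0.017 0.546 0.018 0.552 0.018 0.558 0.018 0.564 0.017 0.57 0.018 0.576 0.018 0.582 0.018 0.588 0.019 0.594 0.018 0.6 0.019 0.606 0.018 0.612 0.019 0.618 0.017 0.624 0.018 0.63 0.016 0.636 0.018 0.642 0.017 0.648 0.017 0.654 0.017 0.66 0.017 0.666 0.017 0.672 0.017 0.678 0.017 0.684 0.018 0.69 0.018 0.696 0.031 0.702 0.039 0.708 0.054 0.714 0.087 0.72 0.087 0.726 0.087 
-0.06 0.001 -0.054 0.002 -0.048 -0.0 -0.042 0.003 -0.036 0.047 -0.03 0.055 -0.024 0.017 -0.018 0.015 -0.012 0.017 -0.006 0.017 -0.0 0.018 0.006 0.017 0.012 0.015 0.018 0.017 0.024 0.016 0.03 0.016 0.036 0.015 0.042 0.022 0.048 0.019 0.054 0.017 0.06 0.016 0.066 0.019 0.072 0.016 0.078 0.017 0.084 0.017 0.09 0.019 0.096 0.018 0.102 0.017 0.108 0.016 0.114 0.018 0.12 0.018 0.126 0.018 0.132 0.017 0.138 0.015 0.144 0.018 0.15 0.017 0.156 0.018 0.162 0.02 0.168 0.016 0.174 0.019 0.18 0.017 0.186 0.022 0.192 0.025 0.198 0.017 0.204 0.02 0.21 0.019 0.216 0.018 0.222 0.015 0.228 0.019 0.234 0.016 0.24 0.019 0.246 0.016 0.252 0.019 0.258 0.016 0.264 0.034 0.27 0.053 0.288 -0.001 0.294 0.002
```

Request:
arm_command(plan=[[[25,46,0,0,0,-0.036,100],[25,46,0,0,0,-0.036,100],[25,46,0,0,0,-0.036,100],[25,46,0,0,0,-0.036,100],[25,46,0,0,0,-0.036,100],[25,46,0,0,0,-0.036,100],[25,46,0,0,0,-0.036,100],[25,46,0,0,0,-0.036,100],[25,46,0,0,0,-0.036,100],[25,46,0,0,0,-0.036,100],[25,46,0,0,0,-0.036,100],[25,46,0,0,0,-0.036,100],[25,46,0,0,0,-0.036,100],[25,46,0,0,0,-0.036,100],[0,0,0,0,0,0,70],[0,0,0,0,0,0,70],[0,0,0,0,0,0,70]]], grip_force=8)

```text
t: 1.8
tcp_pos: [0.605, -0.0047, 0.2222]
tcp_rot: [[0.996, -0.092, -0.001], [-0.092, -0.996, -0.001], [-0.001, 0.001, -1.0]]
contact_force: [0.1, -0.1, -0.4]
grip_width: 0.067
grip_force: 0.0
```

Request:
arm_command(plan=[[[12,18,0,0,0,0,72],[11,17,0,0,0,0,72],[0,0,-30,0,0,0,72],[0,0,-40,0,0,0,72],[0,0,-40,0,0,0,72],[0,0,-35,0,0,0,72],[0,0,-20,0,0,0,72],[0,0,-15,0,0,0,72],[0,0,-12,0,0,0,72],[0,0,0,0,0,0,72],[0,0,0,0,0,0,40],[0,0,0,0,0,0,40],[0,0,0,0,0,0,40],[0,0,0,0,0,0,40],[0,0,0,0,0,0,40]]], grip_force=8)

```text
t: 3.3
tcp_pos: [0.6296, 0.032, 0.0318]
tcp_rot: [[0.996, -0.09, 0.002], [-0.09, -0.996, 0.0], [0.002, -0.0, -1.0]]
contact_force: [-0.0, -0.3, 6.0]
grip_width: 0.048
grip_force: 8.0
```

Request:
arm_command(plan=[[[0,0,20,0,0,0,40],[0,0,40,0,0,0,40],[0,0,45,0,0,0,40],[0,0,45,0,0,0,40],[-10,15,0,0,0,0,40],[-23,35,0,0,0,0,40],[-23,35,0,0,0,0,40],[-23,35,0,0,0,0,40],[-23,35,0,0,0,0,40],[-23,35,0,0,0,0,40],[-23,35,0,0,0,0,40],[-23,35,0,0,0,0,40],[-13,18,0,0,0,0,40],[0,0,0,0,0,0,40],[0,0,-35,0,0,0,40],[0,0,-40,0,0,0,40],[0,0,-30,0,0,0,40],[0,0,-20,0,0,0,40],[0,0,0,0,0,0,40]]])

```text
t: 5.2
tcp_pos: [0.4431, 0.3073, 0.0526]
tcp_rot: [[0.996, -0.091, -0.005], [-0.091, -0.996, -0.004], [-0.004, 0.005, -1.0]]
contact_force: [0.0, -0.5, -0.6]
grip_width: 0.0476
grip_force: 8.0
```

Request:
arm_command(plan=[[[0,0,-12,0,0,0,40],[0,0,-10,0,0,0,40],[0,0,0,0,0,0,40],[0,0,0,0,0,0,70],[0,0,0,0,0,0,70],[0,0,0,0,0,0,70],[0,0,30,0,0,0,70],[0,0,40,0,0,0,70],[0,0,40,0,0,0,70],[0,0,40,0,0,0,70],[20,-14,0,0,0,0.078,70],[20,-14,0,0,0,0.078,70],[20,-14,0,0,0,0.078,70],[20,-14,0,0,0,0.078,70],[20,-14,0,0,0,0.078,70],[20,-14,0,0,0,0.078,70],[20,-14,0,0,0,0.078,70],[20,-14,0,0,0,0.078,70],[20,-14,0,0,0,0.078,70],[20,-14,0,0,0,0.078,70]]])

```text
t: 7.2
tcp_pos: [0.6454, 0.1693, 0.184]
tcp_rot: [[0.769, 0.639, 0.0], [0.639, -0.769, 0.0], [0.0, 0.0, -1.0]]
contact_force: [0.6, 0.9, 1.1]
grip_width: 0.0617
grip_force: 0.0
```

```bash
python3 - <<'E'
from h import *
f,W=grab("scene"); cv2.imwrite("pics/s1.png",f["color"])
s=monitor.state();print(s["tcp_pos"].round(4),s["tcp_rot"].round(3))
E
```

```text
[0.6489 0.165  0.1837] [[ 0.77   0.638  0.003]
 [ 0.638 -0.77  -0.002]
 [ 0.001  0.003 -1.   ]]
```

View pics/s1.png

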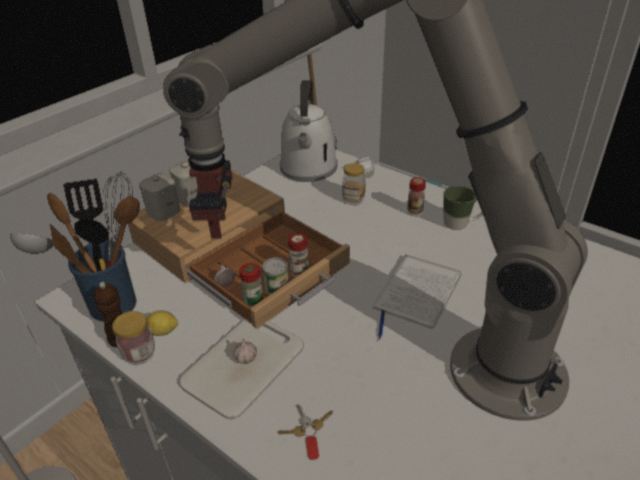

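The first garlic is on the board at (244,352); the second is still in the drawer at (225,272).

Request:
arm_command(plan=[[[0,4,-30,0,0,0,70],[0,0,-40,0,0,0,70],[0,0,-35,0,0,0,70],[0,0,-20,0,0,0,70],[0,0,-15,0,0,0,70],[0,0,-10,0,0,0,70],[0,0,0,0,0,0,70],[0,0,0,0,0,0,40],[0,0,0,0,0,0,40],[0,0,0,0,0,0,40],[0,0,0,0,0,0,40],[0,0,0,0,0,0,40]]])

```text
t: 8.45
tcp_pos: [0.6457, 0.1743, 0.0347]
tcp_rot: [[0.772, 0.636, 0.002], [0.636, -0.772, 0.001], [0.002, 0.001, -1.0]]
contact_force: [1.4, -0.1, 3.9]
grip_width: 0.0478
grip_force: 8.0
```

Request:
arm_command(plan=[[[0,0,20,0,0,0,40],[0,0,40,0,0,0,40],[0,0,45,0,0,0,40],[0,0,45,0,0,0,40],[-10,3,0,0,0,-0.078,40],[-20,6,0,0,0,-0.078,40],[-20,6,0,0,0,-0.078,40],[-20,6,0,0,0,-0.078,40],[-20,6,0,0,0,-0.078,40],[-20,6,0,0,0,-0.078,40],[-20,6,0,0,0,-0.078,40],[-20,6,0,0,0,-0.078,40],[-20,6,0,0,0,-0.078,40],[-20,6,0,0,0,-0.078,40],[-11,3,0,0,0,0,40],[0,0,0,0,0,0,40],[0,0,-35,0,0,0,40],[0,0,-40,0,0,0,40],[0,0,-30,0,0,0,40],[0,0,0,0,0,0,40]]])

```text
t: 10.45
tcp_pos: [0.4421, 0.2319, 0.0753]
tcp_rot: [[0.996, -0.089, -0.006], [-0.089, -0.996, -0.004], [-0.006, 0.004, -1.0]]
contact_force: [-0.1, -0.1, -0.4]
grip_width: 0.0474
grip_force: 8.0
```

Request:
arm_command(plan=[[[0,0,-20,0,0,0,40],[0,0,-13,0,0,0,40],[0,0,-10,0,0,0,40],[0,0,0,0,0,0,40],[0,0,0,0,0,0,64],[0,0,0,0,0,0,64],[0,0,0,0,0,0,64],[0,0,30,0,0,0,64],[0,0,40,0,0,0,64],[0,0,0,0,0,0,0],[18,-15,0,0,0,0,0],[18,-15,0,0,0,0,0],[17,-14,0,0,0,0,0],[0,0,0,0,0,0,0],[0,0,0,0,0,0,0],[0,0,0,0,0,0,0]]])

```text
t: 12.05
tcp_pos: [0.4956, 0.1909, 0.1055]
tcp_rot: [[0.996, -0.089, -0.001], [-0.089, -0.996, 0.0], [-0.001, -0.0, -1.0]]
contact_force: [0.8, -0.2, 0.7]
grip_width: 0.0038
grip_force: 0.0
```

Request:
arm_command(plan=[[[6,-4,-2,0,0,0,0],[6,-1,0,0,0,0,0],[6,0,0,0,0,0,0],[6,-1,0,0,0,0,0],[6,0,0,0,0,0,0],[6,-1,0,0,0,0,0],[6,-1,0,0,0,0,0],[6,0,0,0,0,0,0],[6,-1,0,0,0,0,0],[6,0,0,0,0,0,0],[6,-1,0,0,0,0,0],[4,0,0,0,0,0,0],[0,0,0,0,0,0,0],[0,0,0,0,0,0,0],[0,0,0,0,0,0,0]]])

```text
t: 13.55
tcp_pos: [0.5664, 0.1801, 0.1036]
tcp_rot: [[0.996, -0.09, -0.0], [-0.09, -0.996, -0.0], [-0.0, 0.0, -1.0]]
contact_force: [0.0, -0.1, 0.3]
grip_width: 0.0004
grip_force: 0.0
```

```bash
python3 - <<'E'
from h import *
f,W=grab("scene"); cv2.imwrite("pics/s2.png",cv2.convertScaleAbs(cv2.resize(f["color"][150:400,160:440],None,fx=2.2,fy=2.2),alpha=1.5))
E
```

```text
(no output)
```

View pics/s2.png

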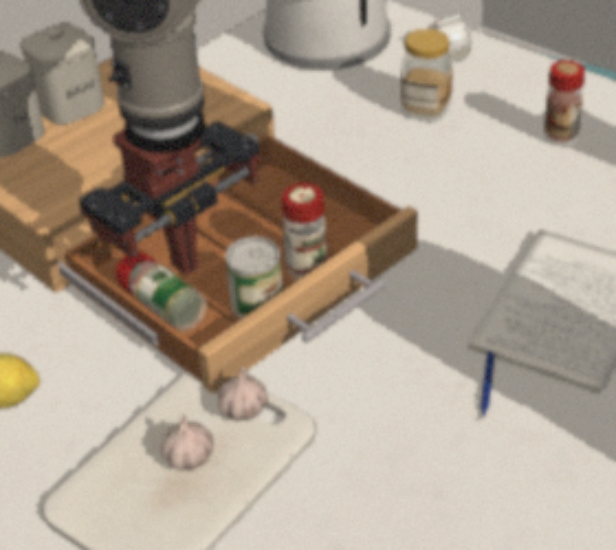

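Jar 1 lies in the left lane with its cap to the back (crop 130,270); both garlics are on the board. Next is jar 2.

Request:
arm_command(plan=[[[-20,0,5,0,0,0,0],[-30,0,5,0,0,0,0],[-35,0,0,0,0,0,0],[0,-30,0,0,0,0,0],[0,-35,0,0,0,0,0],[0,-35,0,0,0,0,0],[0,-25,0,0,0,0,0],[0,-15,-10,0,0,0,0],[0,0,0,0,0,0,0],[0,0,0,0,0,0,0]]])

```text
t: 14.6
tcp_pos: [0.4814, 0.0411, 0.1033]
tcp_rot: [[0.996, -0.089, -0.001], [-0.089, -0.996, 0.001], [-0.001, -0.0, -1.0]]
contact_force: [-0.4, 0.9, 0.5]
grip_width: 0.0004
grip_force: 0.0
```

Request:
arm_command(plan=[[[6,-2,-1,0,0,0,0],[6,-1,0,0,0,0,0],[6,0,0,0,0,0,0],[6,-1,0,0,0,0,0],[6,0,0,0,0,0,0],[6,-1,0,0,0,0,0],[6,-1,0,0,0,0,0],[6,0,0,0,0,0,0],[6,-1,0,0,0,0,0],[6,0,0,0,0,0,0],[6,-1,0,0,0,0,0],[4,0,0,0,0,0,0],[0,0,0,0,0,0,0],[0,0,0,0,0,0,0],[0,0,20,0,0,0,80],[0,0,30,0,0,0,80]]])

```text
t: 16.2
tcp_pos: [0.5498, 0.0318, 0.1516]
tcp_rot: [[0.996, -0.09, -0.004], [-0.09, -0.996, -0.0], [-0.004, 0.001, -1.0]]
contact_force: [-0.3, -0.0, 0.2]
grip_width: 0.0132
grip_force: 0.0
```

```bash
python3 - <<'E'
from h import *
f,W=grab("scene"); cv2.imwrite("pics/s3.png",cv2.convertScaleAbs(cv2.resize(f["color"][180:400,170:370],None,fx=2.5,fy=2.5),alpha=1.5))
A=W.reshape(-1,3);m=(np.hypot(A[:,0]-.538,A[:,1]-.11)<.05)&(A[:,2]>.082)&(A[:,2]<.094);print(A[m].mean(0),m.sum())
print(monitor.state()["tcp_pos"])
E
```

```text
[0.53728401 0.11115282 0.08584384] 342
[0.55341032 0.03244733 0.1574673 ]
```

View pics/s3.png

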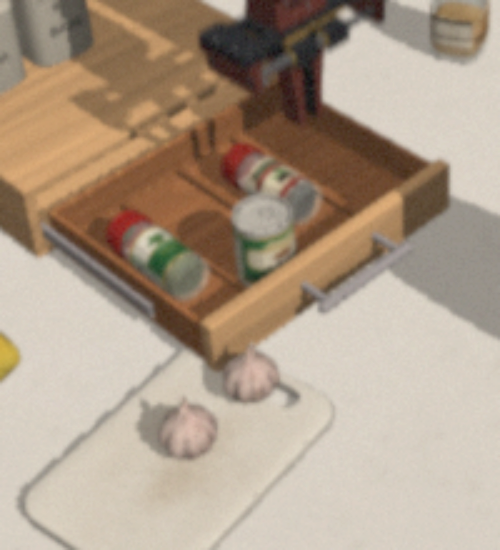

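Both drawer jars lie flat with caps to the back; the tin stands at (265,235) in the crop.

Request:
arm_command(plan=[[[-4,26,0,0,0,0,82],[-6,30,0,0,0,0,82],[-6,22,0,0,0,0,82],[0,0,0,0,0,0,82],[0,0,0,0,0,0,82],[0,0,0,0,0,0,82],[0,0,-25,0,0,0,82],[0,0,-25,0,0,0,82],[0,0,-20,0,0,0,82],[0,0,-15,0,0,0,82],[0,0,-10,0,0,0,82],[0,0,0,0,0,0,82],[0,0,0,0,0,0,50],[0,0,0,0,0,0,50],[0,0,0,0,0,0,50],[0,0,0,0,0,0,50]]], grip_force=25)

```text
t: 17.85
tcp_pos: [0.5364, 0.1101, 0.0585]
tcp_rot: [[0.996, -0.09, 0.002], [-0.09, -0.996, 0.0], [0.002, -0.0, -1.0]]
contact_force: [0.7, -0.0, 3.6]
grip_width: 0.057
grip_force: 25.0
```

Request:
arm_command(plan=[[[0,0,20,0,0,0,50],[0,0,40,0,0,0,50],[0,0,40,0,0,0,50],[0,0,20,0,0,0,50],[-5,15,0,0,0,0,50],[-12,35,0,0,0,0,50],[-13,40,0,0,0,0,50],[-13,40,0,0,0,0,50],[-13,40,0,0,0,0,50],[-13,40,0,0,0,0,50],[-12,35,0,0,0,0,50],[-10,20,0,0,0,0,50],[0,0,0,0,0,0,50],[0,0,0,0,0,0,50],[0,0,-30,0,0,0,50],[0,0,-35,0,0,0,50],[0,0,-30,0,0,0,50],[0,0,-10,0,0,0,50],[0,0,0,0,0,0,50]]])

```text
t: 19.75
tcp_pos: [0.4447, 0.373, 0.0715]
tcp_rot: [[0.996, -0.092, -0.002], [-0.092, -0.996, -0.003], [-0.002, 0.003, -1.0]]
contact_force: [1.1, -0.3, -0.6]
grip_width: 0.0572
grip_force: 25.0
```

Request:
arm_command(plan=[[[0,0,-6,0,0,0,50],[0,0,-6,0,0,0,50],[0,0,-4,0,0,0,50],[0,0,-1,0,0,0,50],[0,0,0,0,0,0,72],[0,0,0,0,0,0,72],[0,0,0,0,0,0,72],[0,0,0,0,0,0,72],[0,0,20,0,0,0,72],[0,0,40,0,0,0,72],[0,0,40,0,0,0,72],[0,0,40,0,0,0,72],[0,-20,20,0,0,0,72],[0,-40,0,0,0,0,72],[0,-45,0,0,0,0,72],[0,-45,0,0,0,0,72],[0,-45,0,0,0,0,72],[0,-45,0,0,0,0,72],[0,-45,0,0,0,0,72],[0,-45,0,0,0,0,72]]])

```text
t: 21.75
tcp_pos: [0.4444, 0.0432, 0.2161]
tcp_rot: [[0.996, -0.09, 0.001], [-0.09, -0.996, 0.0], [0.001, -0.0, -1.0]]
contact_force: [0.2, -0.8, 0.5]
grip_width: 0.0631
grip_force: 0.0
```

```bash
python3 - <<'E'
from h import *
from scipy.optimize import least_squares
f,W=grab("scene"); cv2.imwrite("pics/s4.png",cv2.convertScaleAbs(f["color"],alpha=1.5))
A=W.reshape(-1,3)
g,V=grab("top"); A=np.vstack([A,V.reshape(-1,3)])
c=np.array([.448,-.379]);P=A[(np.hypot(*(A[:,:2]-c).T)<.04)&(A[:,2]>.05)&(A[:,2]<.115)]
for lo,hi,r in((.08,.102,.0225),(.02,.075,.021)):
    P=A[(np.hypot(*(A[:,:2]-c).T)<.04)&(A[:,2]>lo)&(A[:,2]<hi)]
    q=least_squares(lambda q:np.hypot(*(P[:,:2]-q).T)-r,c,loss="soft_l1",f_scale=.002).x;print(q.round(4),len(P))
P=A[(np.hypot(*(A[:,:2]-c).T)<.04)&(A[:,2]>.103)&(A[:,2]<.115)];print("top",P.mean(0).round(4),(P.max(0)+P.min(0))[:2]/2,len(P))
print(monitor.state()["tcp_pos"])
E
```

```text
[ 0.4475 -0.3788] 159
[ 0.446 -0.377] 397
top [ 0.4451 -0.3765  0.1072] [ 0.44570312 -0.37478491] 267
[0.44426312 0.0388127  0.21569652]
```

View pics/s4.png

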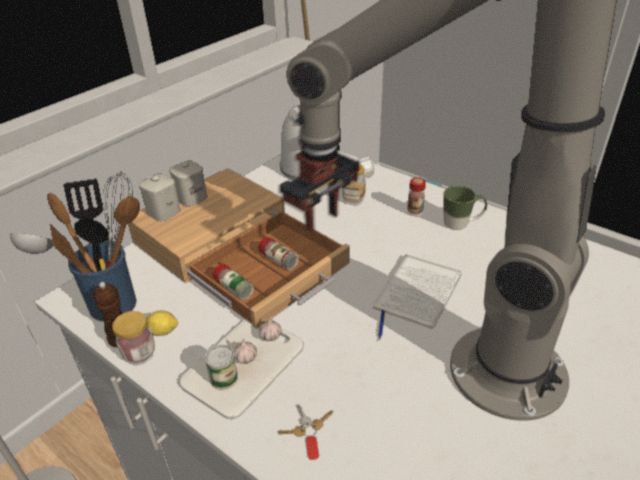

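The tin stands upright on the board (222,368). Now the worktop jar.

Request:
arm_command(plan=[[[0,-25,0,0,0,0,72],[0,-40,0,0,0,0,72],[0,-45,0,0,0,0,72],[0,-45,0,0,0,0,72],[0,-45,0,0,0,0,72],[0,-45,0,0,0,0,72],[0,-45,0,0,0,0,72],[0,-45,0,0,0,0,72],[2,-45,0,0,0,0,72],[0,-25,0,0,0,0,72],[0,-11,0,0,0,0,72],[0,0,0,0,0,0,72],[0,0,-30,0,0,0,72],[0,0,0,0,0,0,72]]])

```text
t: 23.25
tcp_pos: [0.4457, -0.3672, 0.1828]
tcp_rot: [[0.996, -0.087, -0.005], [-0.087, -0.996, 0.004], [-0.005, -0.004, -1.0]]
contact_force: [-1.2, 0.3, -0.6]
grip_width: 0.0634
grip_force: 0.0
```

Request:
arm_command(plan=[[[0,-9,0,0,0,0,72],[0,0,-25,0,0,0,72],[0,0,-30,0,0,0,72],[0,0,-25,0,0,0,72],[0,0,-15,0,0,0,72],[0,0,-9,0,0,0,72],[0,0,0,0,0,0,72],[0,0,0,0,0,0,40],[0,0,0,0,0,0,40],[0,0,0,0,0,0,40],[0,0,0,0,0,0,40]]], grip_force=20)

```text
t: 24.35
tcp_pos: [0.4474, -0.3804, 0.0827]
tcp_rot: [[0.996, -0.09, 0.002], [-0.09, -0.996, -0.001], [0.002, 0.001, -1.0]]
contact_force: [-0.4, 1.1, 4.2]
grip_width: 0.0443
grip_force: 20.0
```

Request:
arm_command(plan=[[[0,0,20,0,0,0,40],[0,0,40,0,0,0,40],[0,0,45,0,0,0,40],[0,0,5,0,0,0,40],[4,20,0,0,0,0,40],[8,35,0,0,0,0,40],[9,40,0,0,0,0,40],[9,40,0,0,0,0,40],[9,40,0,0,0,0,40],[9,40,0,0,0,0,40],[9,40,0,0,0,0,40],[9,40,0,0,0,0,40],[7,30,0,0,0,0,40],[3,15,0,0,0,0,40],[0,0,0,0,0,0,40],[0,0,-30,0,0,0,40],[0,0,-30,0,0,0,40],[0,0,0,0,0,0,40]]])

```text
t: 26.15
tcp_pos: [0.5192, -0.0417, 0.1281]
tcp_rot: [[0.996, -0.092, -0.008], [-0.092, -0.996, -0.001], [-0.008, 0.002, -1.0]]
contact_force: [-0.1, -0.4, -2.3]
grip_width: 0.0444
grip_force: 20.0
```

Request:
arm_command(plan=[[[3,1,-10,0,0,0,40],[0,0,-9,0,0,0,40],[0,0,-5,0,0,0,40],[0,0,-3,0,0,0,40],[0,0,0,0,0,0,40],[0,0,0,0,0,0,66],[0,0,0,0,0,0,66],[0,0,0,0,0,0,66],[0,0,15,0,0,0,66],[0,0,30,0,0,0,66],[0,0,0,0,0,0,0],[-20,2,0,0,0,0,0],[-20,2,0,0,0,0,0],[-12,1,0,0,0,0,0],[0,0,0,0,0,0,0],[0,0,-20,0,0,0,0],[0,0,-18,0,0,0,0],[0,0,0,0,0,0,0]]])

```text
t: 27.95
tcp_pos: [0.473, -0.034, 0.11]
tcp_rot: [[0.996, -0.09, -0.003], [-0.09, -0.996, -0.0], [-0.003, 0.0, -1.0]]
contact_force: [0.3, 0.1, 0.4]
grip_width: 0.001
grip_force: 0.0
```

```bash
python3 - <<'E'
from h import *
f,W=grab("scene"); cv2.imwrite("pics/s5.png",cv2.convertScaleAbs(cv2.resize(f["color"][180:400,170:370],None,fx=2.5,fy=2.5),alpha=1.5))
print(monitor.state()["tcp_pos"])
E
```

```text
[ 0.47373591 -0.0340269   0.11103367]
```

View pics/s5.png

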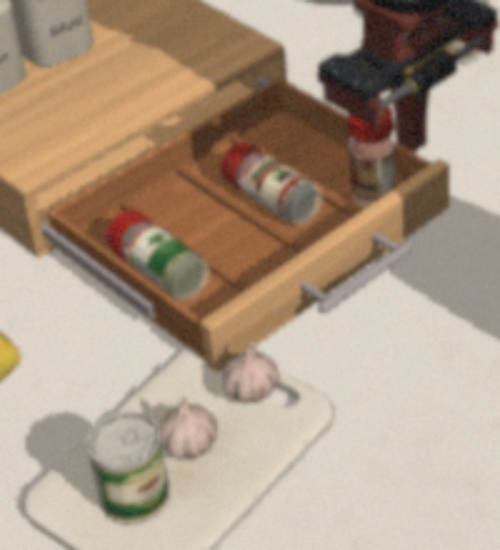

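Jar c stands upright at the front of the right lane (370,160). Now I'll tip it.

Request:
arm_command(plan=[[[4,-3,-6,0,0,0,0],[6,-1,0,0,0,0,0],[6,0,0,0,0,0,0],[6,-1,0,0,0,0,0],[6,0,0,0,0,0,0],[6,-1,0,0,0,0,0],[6,-1,0,0,0,0,0],[6,0,0,0,0,0,0],[6,-1,0,0,0,0,0],[6,0,0,0,0,0,0],[6,-1,0,0,0,0,0],[6,0,0,0,0,0,0],[0,0,0,0,0,0,0],[0,0,0,0,0,0,0],[0,0,20,0,0,0,0],[-10,0,30,0,0,0,0],[-40,0,0,0,0,0,0],[-40,0,0,0,0,0,0],[-40,0,0,0,0,0,0],[0,0,0,0,0,0,0]]])

```text
t: 30.0
tcp_pos: [0.4076, -0.0436, 0.1548]
tcp_rot: [[0.996, -0.091, -0.005], [-0.091, -0.996, -0.001], [-0.005, 0.001, -1.0]]
contact_force: [0.9, 0.7, -0.6]
grip_width: 0.0006
grip_force: 0.0
```

```bash
python3 - <<'E'
from h import *
f,W=grab("scene"); cv2.imwrite("pics/s6.png",cv2.convertScaleAbs(cv2.resize(f["color"][180:400,170:370],None,fx=2.5,fy=2.5),alpha=1.5))
g,V=grab("top")
print(monitor.state()["tcp_pos"])
ex=np.array([.9958,-.092]);ey=np.array([.092,.9958])
A=np.vstack([W.reshape(-1,3),V.reshape(-1,3)]);q=np.c_[A[:,:2]@ex-.592,A[:,:2]@ey-.119,A[:,2]-.017]
for y in(-.111,-.037,.037,.111):
    P=q[(abs(q[:,1]-y)<.035)&(abs(q[:,0])<.108)&(q[:,2]>.028)&(q[:,2]<.06)]
    if len(P)>20:
        d=P[:,:2]-P[:,:2].mean(0);_,_,v=np.linalg.svd(d,full_matrices=0);print(y,len(P),P.min(0).round(3),P.max(0).round(3),"yaw",round(float(v[0,1]/v[0,0]),3))
E
```

```text
[ 0.41338774 -0.04308236  0.15604431]
-0.111 719 [-0.106 -0.146  0.028] [ 0.107 -0.091  0.051] yaw -0.021
-0.037 524 [-0.048 -0.064  0.028] [ 0.108 -0.009  0.048] yaw 0.011
0.111 996 [-0.048  0.084  0.028] [0.108 0.135 0.056] yaw -0.022
```

View pics/s6.png

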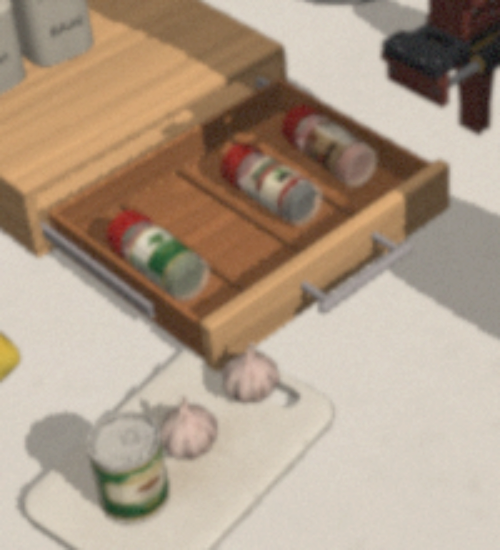

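All three jars lie flat and aligned, within 0.03 rad of the lanes. Now the drawer.

Request:
arm_command(plan=[[[9,30,0,0,0,0,0],[9,30,0,0,0,0,0],[9,30,0,0,0,0,0],[9,31,0,0,0,0,0],[0,0,0,0,0,0,0],[0,0,-30,0,0,0,0],[0,0,-30,0,0,0,0],[0,0,-25,0,0,0,0],[0,0,-14,0,0,0,0],[0,0,0,0,0,0,0],[0,0,0,0,0,0,0]]])

```text
t: 31.2
tcp_pos: [0.4504, 0.0778, 0.0568]
tcp_rot: [[0.996, -0.091, 0.0], [-0.091, -0.996, -0.0], [0.0, 0.0, -1.0]]
contact_force: [0.3, -0.1, 0.3]
grip_width: 0.0004
grip_force: 0.0
```

Request:
arm_command(plan=[[[3,0,0,0,0,0,0],[4,0,0,0,0,0,0],[5,-1,0,0,0,0,0],[6,-1,0,0,0,0,0],[7,0,0,0,0,0,0],[8,-1,0,0,0,0,0],[9,-1,0,0,0,0,0],[10,-1,0,0,0,0,0],[10,-1,0,0,0,0,0],[10,-1,0,0,0,0,0],[10,-1,0,0,0,0,0],[10,-1,0,0,0,0,0],[10,-1,0,0,0,0,0],[10,-1,0,0,0,0,0],[10,-1,0,0,0,0,0],[10,-1,0,0,0,0,0],[8,0,0,0,0,0,0],[6,-1,0,0,0,0,0],[3,0,0,0,0,0,0],[0,0,0,0,0,0,0]]])

```text
t: 33.2
tcp_pos: [0.5996, 0.0638, 0.0567]
tcp_rot: [[0.996, -0.09, 0.001], [-0.09, -0.996, 0.0], [0.001, -0.0, -1.0]]
contact_force: [0.3, 0.1, 0.2]
grip_width: 0.0006
grip_force: 0.0
```

Request:
arm_command(plan=[[[3,0,0,0,0,0,0],[5,-1,0,0,0,0,0],[7,-1,0,0,0,0,0],[9,-1,0,0,0,0,0],[10,-1,0,0,0,0,0],[10,-1,0,0,0,0,0],[10,-1,0,0,0,0,0],[10,-1,0,0,0,0,0],[10,-1,0,0,0,0,0],[10,-1,0,0,0,0,0],[8,0,0,0,0,0,0],[5,-1,0,0,0,0,0],[4,0,0,0,0,0,0],[3,0,0,0,0,0,0],[3,0,0,0,0,0,0],[3,0,0,0,0,0,0],[3,0,0,0,0,0,0]]])

```text
t: 34.9
tcp_pos: [0.7117, 0.053, 0.0566]
tcp_rot: [[0.996, -0.091, -0.0], [-0.091, -0.996, -0.001], [-0.0, 0.001, -1.0]]
contact_force: [-2.3, -2.2, 0.1]
grip_width: 0.0004
grip_force: 1.3
```

```bash
python3 - <<'E'
from h import *
f,W=grab("scene"); cv2.imwrite("pics/s7.png",cv2.convertScaleAbs(f["color"],alpha=1.5))
s=monitor.state();print(s["tcp_pos"],s["contact_force"])
E
```

```text
[0.71232406 0.05333627 0.05662276] [-1.92524739 -0.52759179 -0.49794518]
```

View pics/s7.png

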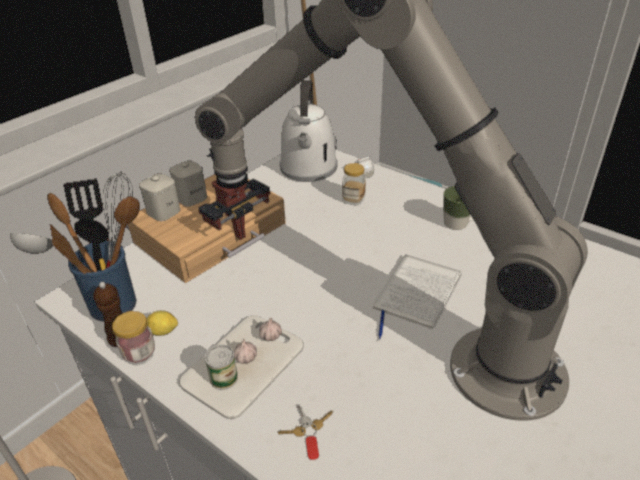

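The drawer is nearly shut; I'll press gently to the stop.

Request:
arm_command(plan=[[[3,0,0,0,0,0,0],[2,0,0,0,0,0,0],[2,-1,0,0,0,0,0],[0,0,0,0,0,0,0],[0,0,0,0,0,0,0]]])

```text
t: 35.45
tcp_pos: [0.7133, 0.0536, 0.0566]
tcp_rot: [[0.996, -0.089, -0.011], [-0.089, -0.996, -0.001], [-0.011, 0.002, -1.0]]
contact_force: [-21.5, -1.2, 15.0]
grip_width: 0.0006
grip_force: 10.2
```

Request:
arm_command(plan=[[[-10,1,0,0,0,0,0],[-15,1,0,0,0,0,0],[0,0,30,0,0,0,0],[0,0,45,0,0,0,0],[0,0,45,0,0,0,0],[-40,-20,20,0,0,0,0],[-40,-40,0,0,0,0,0],[-40,-40,0,0,0,0,0],[-40,-40,0,0,0,0,0],[0,-40,0,0,0,0,0],[0,-40,0,0,0,0,0],[0,-40,0,0,0,0,0],[0,0,0,0,0,0,0]]])

```text
t: 36.75
tcp_pos: [0.5477, -0.198, 0.1974]
tcp_rot: [[0.995, -0.099, 0.003], [-0.099, -0.995, -0.004], [0.003, 0.003, -1.0]]
contact_force: [-1.0, 0.6, 0.0]
grip_width: 0.0004
grip_force: 0.0
```

```bash
python3 - <<'E'
from h import *
ex=np.array([.9958,-.092]);ey=np.array([.092,.9958])
fs={}
for n in("scene","top"):
    f,W=grab(n); fs[n]=f
    W0=np.load(n+"0.npz")["W"]
    for tag,w,o in(("before",W0,0),("after",W,.255)):
        A=w.reshape(-1,3);A=A[~np.isnan(A[:,0])];q=np.c_[A[:,:2]@ex-o,A[:,:2]@ey,A[:,2]]
        h=q[(abs(q[:,1]-.119)<.05)&(abs(q[:,0]-.43)<.02)&(q[:,2]>.036)&(q[:,2]<.055)]
        p=q[(abs(q[:,1]-.119)<.12)&(abs(q[:,0]-.467)<.02)&(q[:,2]>.03)&(q[:,2]<.058)]
        print(n,tag,"handle",np.median(h[:,0]).round(4) if len(h) else None,len(h),"panel",np.median(p[:,0]).round(4) if len(p) else None,len(p))
cv2.imwrite("pics/t8.png",cv2.convertScaleAbs(cv2.resize(fs["top"]["color"][110:290,140:380],None,fx=3,fy=3),alpha=1.5))
E
```

```text
scene before handle 0.4266 200 panel 0.4641 690
scene after handle 0.4246 173 panel 0.4625 661
top before handle 0.4271 140 panel 0.4627 335
top after handle None 0 panel 0.4618 116
```

View pics/t8.png

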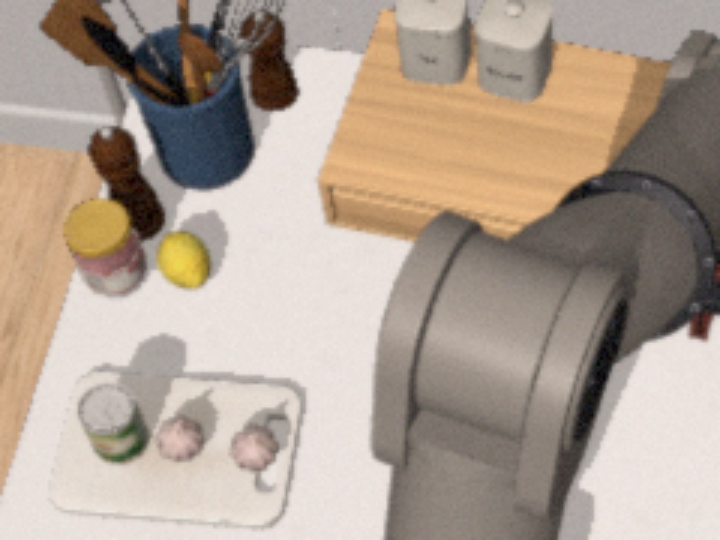

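The drawer is shut to within about 2 mm of full travel, and it met the hard stop at 21 N. The tin (112,422) and both garlics (180,440),(253,448) are on the board.

```bash
python3 -c "
from workcell import hand_in;print(hand_in())"
```

```text
the job is handed in; nothing more can be done
None
```

The job is handed in, with no verdict returned: the garlic and the upright tin are on the board, all three spice jars lay flat with caps to the back, the drawer is shut to about 2 mm, and the honey jar and mug were not touched.

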